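Roll the vial onto the reading line

ROBOT

A 7-joint arm with a two-finger parallel gripper is mounted at the origin on a cart in front of the work surface, level with it; the furniture and walls round the work are solid. World frame = base frame: x ahead of the robot, y to its left, z up, the work surface at z = 0. Lengths are in m, angles in rad, forces in N, time in s.
With the tool pointing down it reaches from about 0.4 to 0.875 m from the base axis. Payload 4.4 kg.
Tool frame: the origin (TCP) lies midway between the tips of the shut fingers; the grasp point (between the pads) lies bot.grasp_offset behind it (bot.grasp_offset is the distance from the TCP to the grasp point, in m); z points along the fingers, y is the line along which they close (so a half turn about z gives the same grasp; the last joint's range is limited). The gripper opens to 85 mm and grips with 20 to 120 N. Pads are 22 mm wide; open, the fingers measure 114 mm over their backs; the gripper's body (76 mm by 85 mm) begins 54 mm behind the grasp point. The pads swing forward as they close: fully open they stand 13 mm farther back than shut.
Start: joints at [1.249, 0.628, 0.038, 1.517, -0.027, 0.996, -0.02], TCP at [0.164, -0.629, 0.231] pointing down, gripper open.
Joint ranges: [-3.06, 3.06], [-0.37, 2.12], [-1.25, 1.32], [0.18, 2.47], [-1.1, 4.24], [0.23, 1.98], [-2.94, 2.94]. Speed limits (rad/s): [2.57, 2.57, 3.14, 3.14, 3.14, 3.14, 3.14].

INTERFACE

Orientations are given as a 3x3 rotation matrix whose columns are the frame's x, y, z axes.
In Python, from rig import bot gives the robot as it stands.
- The arm moves only by the shell command python3 -m pendant 'ROWS' [FORCE]. ROWS is JSON, a list of rows, each a list of 3 entries, a list of its own where there are three numbers: the shift along the tool's x, y, z in m, then the turn, a rotation vector about the tool's x, y, z in degrees, then the opening in per cent of the stroke, from 0 (shut) to 100 (fully open). In form: [[[dx, dy, dz], [rx, ry, rz], hand], ...]. A call has 1 to 10 rows; each row is the pose to reach, as a shift and turn from the pose commanded when the call began, along the tool's axes at that moment; what a row does not reach only later rows make up. A row lasts 1/12 s, in which the tool goes at most 41.7 mm and 7.16 degrees, less where a joint would pass 70% of its speed; a pose out of reach is approached as far as the arm can. A call with a gripper value outside its range is refused whole. The fingers move at their own pace and stop on an object; FORCE is the grip in N (left out, the last holds). Time passes only in rows, so rows that repeat a pose let the fingers close. It gives the time, the measured TCP pose, the force, the opening and the grip force at its end, in the units of the state.
- bot.sense(): the state, without advancing time (a new reading comes with each control period).
- bot.read_camera(name): name is "scene" or "top" or "wrist"; returns a dict with "image" (400x640x3 uint8, red, green, blue), "camera_matrix" (3x3 intrinsics, pixels), "D" ([k1, k2, p1, p2, k3] as OpenCV has them; the pictures are not rectified), "camera_from_world" (4x4, takes a point from world to camera coordinates). Camera axes: x right, y down, z forward; pixel columns grow to the right and rows downward; lengths in m; the calibration is good to about 2 mm. A picture is of the moment at which its call begins. There is no depth.
- bot.job_done(): hands the job in; it is judged then, once.
Trained networks look in a picture, given as the dict that the camera call returned (one of the last four; its "shot" number tells which), for a name from the list of things; names that differ only in an ending like _2 or _b are one class to them, and where a whole thing is asked for, a point or a joint stands for the part that bears it (a point fixed in the world has none). Each returns a list of dicts, best first, with "confidence" (0 to 1); they miss things now and then, are a little off and sometimes report something else, mostly with a low value. They report only what shows in the picture. A call takes as long as a camera call. They do not tell look-alikes from the thing itself.
- bot.cut_out(picture, name): "region" (400x640 bool, what is visible of it) and "xy" ([column, row] in pixels, amid what is visible of it).
- bot.spot_point(picture, name): "xy" ([column, row] in pixels: a listed point, or the origin of a listed thing).
The state is a dict: "time": time; "joint_pos": joint angles; "joint_vel": joint speeds; "joint_torque": joint torques, N m; "tool_pos": TCP position; "orientation": TCP orientation; "force": force on the tool from outside, world axes, zero at the start; "ft_torque": the same for the moment, N m; "opening": opening from 0.0 (shut) to 1.0 (fully open); "gripper_force": force on a finger pad.
Only numpy, scipy, OpenCV 4.12 (cv2) and the standard library are available. Lean on these libraries where they do the work, as an engineer would, in place of code of your own. Each camera call takes 0.05 s, during which the arm holds its last target. There are 200 camera calls.

TASK

A small capped vial lies on the reading board to one side of the white line. With the fingertips on the upper part of the vial gently push its top sideways, so that it rolls until it lies along the line, centred over it, and take your fingers off; then press the button on top of the reader well down and let it come up again, with the vial still on the line. Only touch the vial, do not pinch or lift it or push it low down at its side, and leave the marker pen, the standing vial and the other things where they are.

Things in the scene. Friction and masses are not known exactly. Their poses are not given: they have to be found in the camera images.
- board: The reading board, fixed to the worktop: flat plate 210 x 200 mm with a grey rubber mat, whose top is 9 mm above the worktop. Origin: centre of the board's underside, on the worktop. x runs along the white line towards the reader, y across the line, z up. The reader, a white housing 44 mm (x) by 62 mm (y), top 44 mm above the worktop, stands on the board at x = 56 to 100 mm, y = 0.
- line_mid (a point): Middle of the white line, on the mat's top (board x = -17.5 mm, y = 0); axes as the board's. The line is flat, 3 mm wide and 145 mm long, along x, from the board's near part to the reader. The vial is to lie over it with its whole length, clear of the reader. A vial let go at rest on the rubber mat stays where it is.
- vial_center (a point): Centre of the vial to be rolled: clear, capped, 26.4 mm in diameter, 62 mm long with its cap, about 30 g. It lies on the mat (its top 26.4 mm above the mat) nearly parallel to the line, some 40 to 60 mm left or right of it. z is its long axis, foot to cap; x and y turn as it rolls. Rolled without slip by a fingertip on its top, it moves half as far as the fingertip.
- read_button_top (a point): Centre of the top face of the black round push button (24 mm in diameter) on the reader's top, board x = 79 mm, y = 0. It is pressed straight down, travels 6 mm and springs back; about 4 N holds it fully down.
- read_button (a joint): Travel of that button in m: 0 released, 0.006 fully down.
- marker: Marker pen, 135 mm long, 17 mm wide, 16 mm high, lying on the mat on the other side of the line from the vial, roughly parallel to the line. Origin: centre of its underside; its long axis is its y axis. Leave it alone.
- spare_center (a point): Centre (31 mm above the mat) of a second vial of the same kind, which stands upright on the board beside the reader, on the left. Leave it alone.
- tape_roll: Roll of tape, 96 mm across, 25 mm high, lying flat on the worktop to the left of the board; origin at the centre of its underside. Leave it alone.
Things that resemble listed ones, but are neither listed nor needed, are in the scene too. Leave any turquoise look-alike of the part that bears vial_center alone.

How it is judged:
By the outcome, as a careful person would: the job done as asked, in the order asked, and still so for the second after the job is handed in, with the robot touching nothing.
It also fails if it takes over 61 s, if anything falls off the work surface, if the arm or the gripper's body presses on something with over 40 N, if the wrist force passes 120 N, or if a joint passes its speed limit or range.

## Working session

There is one attempt and no reset: what is moved stays moved. The work goes in short steps, Python scripts to look and compute and a shell command to move; the robot and the scene stay as the last step left them, time stands still between calls to the robot, and variables do not carry over. Pictures are saved under pics/ and viewed, at most 10 in all, crops included, and the job is handed in when it is done.

```bash
mkdir -p pics; cat > h.py <<'E'
import numpy as np, cv2
from rig import bot
def ray(p,uv):
    n=cv2.undistortPoints(np.array([[uv]],float),p["camera_matrix"],np.array(p["D"],float)).ravel()
    T=np.array(p["camera_from_world"]);R=T[:3,:3];o=-R.T@T[:3,3]
    return o,R.T@np.array([n[0],n[1],1])
def at(p,uv,z):
    o,d=ray(p,uv);return o+d*(z-o[2])/d[2]
def proj(p,X):
    T=np.array(p["camera_from_world"]);r=cv2.Rodrigues(T[:3,:3])[0]
    return cv2.projectPoints(np.array(X,float).reshape(-1,1,3),r,T[:3,3],p["camera_matrix"],np.array(p["D"],float))[0].reshape(-1,2)
Z=dict(board=0,line_mid=.009,vial_center=.0222,read_button_top=.05,marker=.009,spare_center=.04,tape_roll=0)
E
python3 - <<'E'
from h import *
np.set_printoptions(precision=4,suppress=True)
ims=[]
for c in("top","scene"):
    p=bot.read_camera(c)
    p["camera_matrix"]=np.array(p["camera_matrix"])
    for n,z in Z.items():
        for r in bot.spot_point(p,n)[:3]: print(c,n,round(r["confidence"],2),np.round(r["xy"],1),at(p,r["xy"],z))
    cv2.imwrite(f"pics/{c}1.png",p["image"][:,:,::-1])
s=bot.sense();print(s["time"],s["tool_pos"],s["orientation"],bot.grasp_offset)
E
```

```text
top board 0.73 [307.5 222.3] [ 0.5029 -0.1482  0.    ]
top line_mid 0.8 [311.  227.1] [ 0.4886 -0.1589  0.009 ]
top line_mid 0.68 [330.3 232.4] [ 0.4751 -0.2141  0.009 ]
top vial_center 0.78 [424.3 166.9] [ 0.6701 -0.4803  0.0222]
top vial_center 0.62 [289.7 225.8] [ 0.4895 -0.099   0.0222]
top vial_center 0.55 [382.1 193.1] [ 0.5901 -0.3586  0.0222]
top read_button_top 0.56 [304.5 189.4] [ 0.59   -0.1385  0.05  ]
top marker 0.56 [332. 232.] [ 0.4763 -0.2189  0.009 ]
top spare_center 0.52 [281.7 202. ] [ 0.5542 -0.0754  0.04  ]
top tape_roll 0.62 [225.8 243.9] [0.4338 0.0846 0.    ]
top tape_roll 0.55 [289.3 221.4] [ 0.504  -0.0959  0.    ]
scene board 0.57 [312.3 228.5] [ 0.4991 -0.1636  0.    ]
scene line_mid 0.98 [312.3 226.1] [ 0.4979 -0.1644  0.009 ]
scene vial_center 0.83 [407.7 232.4] [ 0.5757 -0.3637  0.0222]
scene vial_center 0.71 [286.1 212.9] [ 0.4932 -0.0962  0.0222]
scene vial_center 0.66 [472.2 229.1] [ 0.6589 -0.4841  0.0222]
scene read_button_top 0.48 [319.6 182.6] [ 0.6019 -0.1226  0.05  ]
scene marker 0.75 [327.1 235. ] [ 0.4899 -0.2079  0.009 ]
scene spare_center 0.77 [292.6 189.6] [ 0.5557 -0.0739  0.04  ]
scene spare_center 0.65 [321.7 183.6] [ 0.6124 -0.1225  0.04  ]
scene tape_roll 0.71 [214.4 207.9] [0.4401 0.0795 0.    ]
0.8 [ 0.1645 -0.6289  0.2313] [[ 0.9675  0.253   0.0001]
 [ 0.253  -0.9675 -0.0001]
 [ 0.      0.0001 -1.    ]] 0.0187
```

View pics/top1.png

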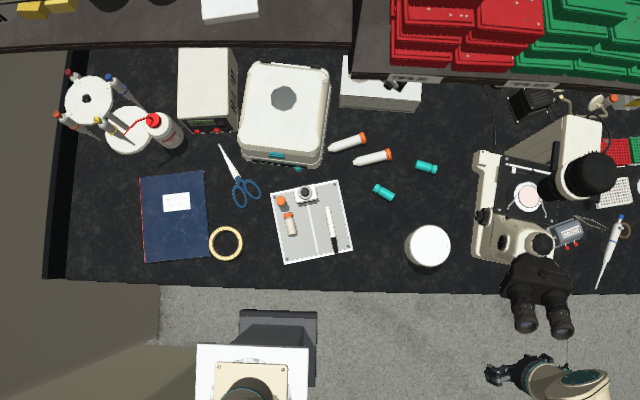

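View pics/scene1.png

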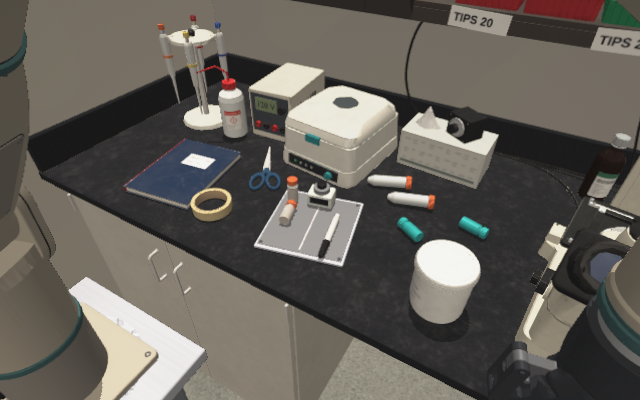

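The board is ahead at about (0.50, -0.155). The vial lies left of the line at top px (290,225), with the spare standing at (281,202) and the marker to the right at (332,230). The turquoise decoys are off the board at (384,192) and (426,167). Next I'll move the wrist camera over the board.

```bash
python3 -m pendant '[[[0,0,-0.04],[0,0,0],50],[[0,0,-0.08],[0,0,0],0],[[0.02,-0.02,-0.1],[0,0,0],0],[[0.045,-0.04,-0.1],[0,0,0],0],[[0.07,-0.06,-0.1],[0,0,0],0],[[0.095,-0.08,-0.1],[0,0,0],0],[[0.12,-0.1,-0.1],[0,0,0],0],[[0.145,-0.12,-0.1],[0,0,0],0],[[0.17,-0.14,-0.1],[0,0,0],0],[[0.195,-0.16,-0.1],[0,0,0],0]]' && python3 -m pendant '[[[0.03,-0.025,0],[0,0,0],0],[[0.06,-0.05,0],[0,0,0],0],[[0.09,-0.075,0],[0,0,0],0],[[0.12,-0.1,0],[0,0,0],0],[[0.15,-0.125,0],[0,0,0],0],[[0.18,-0.15,0],[0,0,0],0],[[0.2,-0.18,0],[0,0,0],0],[[0.2,-0.2,0],[0,0,0],0],[[0.2,-0.21,0],[0,0,0],0],[[0.2,-0.21,0],[0,0,0],0]]'
cat > look.py <<'E'
from h import *
import sys
np.set_printoptions(precision=4,suppress=True)
p=bot.read_camera("wrist");p["camera_matrix"]=np.array(p["camera_matrix"])
for n,z in Z.items():
    if n in("tape_roll",):continue
    for r in bot.spot_point(p,n)[:2]: print(n,round(r["confidence"],2),np.round(r["xy"],1),at(p,r["xy"],z))
cv2.imwrite(f"pics/{sys.argv[1]}.png",p["image"][:,:,::-1])
s=bot.sense();print(s["time"],s["tool_pos"],s["orientation"],s["force"])
E
python3 look.py w1
```

```text
time: 1.63
tool_pos: [0.3134, -0.4234, 0.3316]
orientation: [[0.968, 0.253, 0.0], [0.253, -0.968, -0.0], [0.0, 0.0, -1.0]]
force: [0.6, -0.0, -0.5]
opening: 0.002
gripper_force: 0.0
time: 2.47
tool_pos: [0.4525, -0.169, 0.3315]
orientation: [[0.967, 0.256, -0.0], [0.256, -0.967, 0.0], [-0.0, -0.001, -1.0]]
force: [-0.5, 0.6, -0.0]
opening: 0.0
gripper_force: 0.0
board 0.98 [317.2 100. ] [ 0.5113 -0.1534  0.    ]
line_mid 0.79 [317.3 122. ] [ 0.4852 -0.1605  0.009 ]
line_mid 0.64 [324.7  31.2] [ 0.592  -0.1412  0.009 ]
vial_center 0.94 [270.7 100.1] [ 0.4973 -0.0983  0.0222]
vial_center 0.82 [494.8  76.7] [ 0.5965 -0.3551  0.0222]
read_button_top 0.93 [321.8  29.9] [ 0.5865 -0.1385  0.05  ]
marker 0.6 [357.8 131.2] [ 0.4873 -0.2137  0.009 ]
spare_center 0.61 [255.3  42.5] [ 0.556  -0.0689  0.04  ]
2.8167 [ 0.4528 -0.1724  0.3313] [[ 0.9681  0.2505  0.0001]
 [ 0.2505 -0.9681 -0.0004]
 [-0.      0.0004 -1.    ]] [ 0.0113 -0.3835  0.0002]
```

View pics/w1.png

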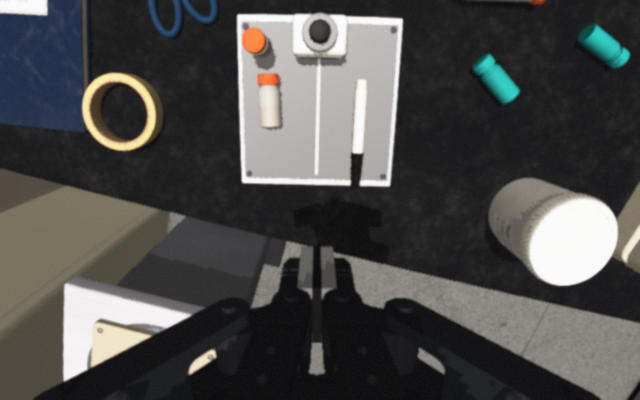

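The wrist picture shows the board from (238,16) to (402,186). The line runs from about (319,57) to (317,173), the vial is at (270,100), and the button is at (320,30). I'll measure these accurately.

```bash
cat > meas.py <<'E'
from h import *
np.set_printoptions(precision=4,suppress=True)
p=bot.read_camera("wrist");p["camera_matrix"]=np.array(p["camera_matrix"])
g=cv2.cvtColor(p["image"],cv2.COLOR_RGB2GRAY).astype(float)
# board pose: predicted line, refine by subpixel bright peak along rows
L=[]
u0=proj(p,[.4525+0*.0,-.1690,.009])[0]
c0=np.array([.4868,-.1595]);th=np.deg2rad(14.5)
for it in range(3):
    d=np.array([np.cos(th),np.sin(th)]);n=np.array([-d[1],d[0]]);P=[]
    for s in np.linspace(-.066,.062,60):
        o=np.linspace(-.012,.012,97);X=c0+s*d+o[:,None]*n
        uv=proj(p,np.c_[X,np.full(97,.009)]).astype(np.float32)
        v=cv2.remap(g.astype(np.float32),uv[:,:1],uv[:,1:],cv2.INTER_CUBIC).ravel()
        w=np.clip(v-np.median(v)-12,0,None)
        if w.sum()>30: P.append(c0+s*d+n*(w@o)/w.sum())
    vx,vy,x,y=cv2.fitLine(np.array(P,np.float32),cv2.DIST_HUBER,0,1e-4,1e-4).ravel()
    d=np.array([vx,vy])*np.sign(vx);n=np.array([-d[1],d[0]]);th=np.arctan2(d[1],d[0])
    c0=c0+n*((np.array([x,y])-c0)@n)
res=(np.array(P)-c0)@n
print("line yaw deg",np.degrees(th),"pts",len(P),"rms mm",1e3*res.std())
# line far/near ends
o=np.linspace(-.1,.1,401);uv=proj(p,np.c_[c0+o[:,None]*d,np.full(401,.009)]).astype(np.float32)
v=cv2.remap(g.astype(np.float32),uv[:,:1],uv[:,1:],1).ravel()
side=[cv2.remap(g.astype(np.float32),*(lambda q:(q[:,:1],q[:,1:]))(proj(p,np.c_[c0+k*n+o[:,None]*d,np.full(401,.009)]).astype(np.float32)),1).ravel() for k in(-.008,.008)]
on=o[(v-np.mean(side,0))>15];print("line s range",on.min(),on.max())
b=[r for r in bot.spot_point(p,"read_button_top")][:1]
for r in b:
    X=at(p,r["xy"],.05)[:2];print("button",X,"s,n",(X-c0)@d,(X-c0)@n)
for r in bot.cut_out(p,"vial_center"):
    m=np.argwhere(r["region"])[:,::-1].astype(float)
    W=np.array([at(p,q,.0222)[:2] for q in m]);W=np.c_[(W-c0)@d,(W-c0)@n]
    if abs(W.mean(0)).max()>.15: continue
    e=cv2.minAreaRect((W*1e3).astype(np.float32))
    vv=cv2.fitLine(W.astype(np.float32),cv2.DIST_L2,0,1e-4,1e-4).ravel()
    print("vial conf",round(r["confidence"],2),"s,n mm",W.mean(0)*1e3,"box",e,"ang",np.degrees(np.arctan(vv[1]/vv[0])),len(m), "px",r["xy"])
print("c0",c0,"d",d,"n",n)
s=bot.sense();print(s["time"],s["tool_pos"],s["orientation"].tolist() if hasattr(s["orientation"],"tolist") else s["orientation"])
E
python3 meas.py
```

```text
line yaw deg 13.525834 pts 60 rms mm 0.049912699903150205
line s range -0.07150000000000001 0.1
button [ 0.5822 -0.1353] s,n 0.09840943149789491 0.0015595004571086657
vial conf 0.72 s,n mm [23.9469 59.6463] box ((24.011751174926758, 59.39579391479492), (62.14515686035156, 26.301729202270508), 1.343572735786438) ang 2.4167905 1076 px [267.5, 103.2]
c0 [ 0.4869 -0.1598] d [0.9723 0.2339] n [-0.2339  0.9723]
2.9667 [ 0.4529 -0.1716  0.3312] [[0.9677589394905075, 0.25187820828681645, -5.6801686381452835e-05], [0.25187820471209005, -0.9677589400206086, -6.32550618486758e-05], [-7.090291144743584e-05, 4.690854478165293e-05, -0.9999999963861828]]
```

```bash
python3 - <<'E'
from h import *
p=bot.read_camera("wrist");p["camera_matrix"]=np.array(p["camera_matrix"])
s=bot.sense();t=np.array(s["tool_pos"]);R=np.array(s["orientation"])
for q in([0,0,0],[0,.0145,0],[0,-.0145,0],[.011,0,0],[-.011,0,0],[0,.0,-.02]): print(q,proj(p,t+R@q))
c=cv2.resize(p["image"][220:300,270:370,::-1],None,fx=6,fy=6,interpolation=cv2.INTER_CUBIC);cv2.imwrite("pics/tip.png",cv2.convertScaleAbs(c,alpha=1.8,beta=30))
E
```

```text
[0, 0, 0] [[317.96088062 264.3999036 ]]
[0, 0.0145, 0] [[350.89684298 264.36059602]]
[0, -0.0145, 0] [[285.01690649 264.36012878]]
[0.011, 0, 0] [[318.00192575 241.41752863]]
[-0.011, 0, 0] [[317.92077686 286.35776795]]
[0, 0.0, -0.02] [[318.18148698 288.43112506]]
```

View pics/tip.png

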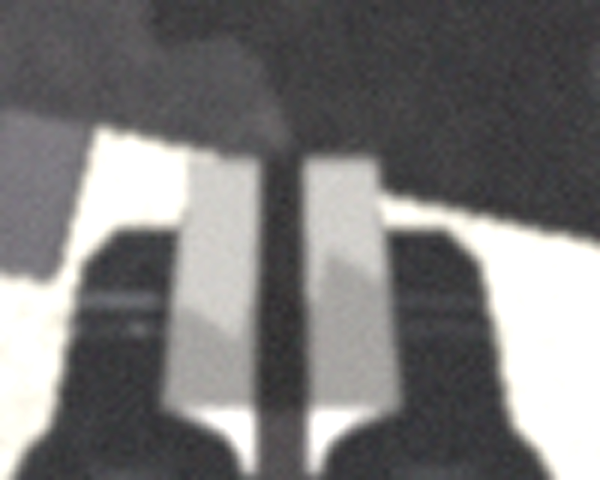

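The closed fingertips are about 14 mm wide (tool y) by 22 mm (tool x), and tool x already lies nearly along the line. So I'll roll along +y in short strokes, starting above the vial.

```bash
python3 -m pendant '[[[0.01,-0.01,0.03],[0,0,0],0],[[0.02,-0.02,0.06],[0,0,0],0],[[0.03,-0.03,0.095],[0,0,0],0],[[0.04,-0.04,0.13],[0,0,0],0],[[0.05,-0.05,0.165],[0,0,0],0],[[0.061,-0.06,0.2],[0,0,0],0],[[0.061,-0.066,0.235],[0,0,0],0],[[0.061,-0.066,0.26],[0,0,0],0],[[0.061,-0.066,0.27],[0,0,0],0],[[0.061,-0.066,0.27],[0,0,0],0]]'; python3 look.py w2
```

```text
time: 3.85
tool_pos: [0.4939, -0.0916, 0.0593]
orientation: [[0.967, 0.253, -0.005], [0.253, -0.967, 0.0], [-0.004, -0.002, -1.0]]
force: [0.9, -0.6, -0.0]
opening: 0.001
gripper_force: 0.0
board 0.71 [425.9 222.5] [ 0.5074 -0.1553  0.    ]
line_mid 0.67 [427. 259.] [ 0.4882 -0.1603  0.009 ]
vial_center 0.88 [329.2 231.6] [ 0.4957 -0.0973  0.0222]
marker 0.59 [505.6 284.5] [ 0.4838 -0.2148  0.009 ]
spare_center 0.9 [310.7 112.4] [ 0.555 -0.072  0.04 ]
4.2 [ 0.4964 -0.0921  0.0628] [[ 0.9676  0.2525  0.0029]
 [ 0.2525 -0.9676 -0.0004]
 [ 0.0027  0.0012 -1.    ]] [ 0.5104 -0.1595  0.2657]
```

View pics/w2.png

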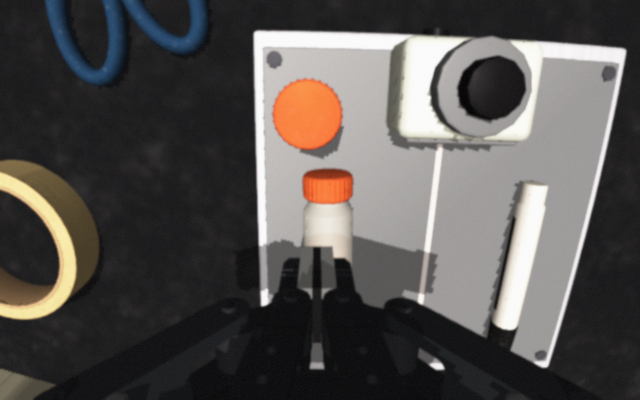

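The tips are over the vial body (318,250), with the cap at (328,185) and the spare at (308,113). Now I'll descend in small steps and watch the force.

```bash
python3 -m pendant '[[[0,0,0.008],[0,0,0],0],[[0,0,0.016],[0,0,0],0],[[0,0,0.022],[0,0,0],0],[[0,0,0.024],[0,0,0],0],[[0,0,0.024],[0,0,0],0],[[0,0,0.024],[0,0,0],0]]'; python3 -m pendant '[[[0,0,0.001],[0,0,0],0],[[0,0,0.001],[0,0,0],0],[[0,0,0.001],[0,0,0],0]]';python3 -m pendant '[[[0,0,0.001],[0,0,0],0],[[0,0,0.001],[0,0,0],0],[[0,0,0.001],[0,0,0],0]]'
```

```text
time: 4.7
tool_pos: [0.4951, -0.0916, 0.0369]
orientation: [[0.967, 0.253, -0.001], [0.253, -0.967, 0.0], [-0.001, -0.0, -1.0]]
force: [-0.3, 0.2, 0.2]
opening: -0.002
gripper_force: 0.0
time: 4.95
tool_pos: [0.4955, -0.0917, 0.0364]
orientation: [[0.967, 0.253, 0.0], [0.253, -0.967, -0.0], [0.0, 0.0, -1.0]]
force: [1.0, -0.3, -0.5]
opening: 0.002
gripper_force: 0.0
time: 5.2
tool_pos: [0.4956, -0.0917, 0.0355]
orientation: [[0.967, 0.253, 0.001], [0.253, -0.967, -0.0], [0.0, 0.0, -1.0]]
force: [0.5, 0.1, 0.3]
opening: 0.001
gripper_force: 0.5
```

```bash
for i in 1 2; do python3 -m pendant '[[[0,0,0.0005],[0,0,0],0],[[0,0,0.0005],[0,0,0],0],[[0,0,0.0005],[0,0,0],0]]'|egrep 'pos|force'; done
```

```text
tool_pos: [0.4956, -0.0918, 0.0353]
force: [-0.1, -0.3, 4.9]
gripper_force: 2.8
tool_pos: [0.4957, -0.0919, 0.0352]
force: [-0.8, 0.1, 8.6]
gripper_force: 4.9
```

Contact is at z≈0.0354. I'll ease off slightly and make the first stroke.

```bash
python3 -m pendant '[[[0,0,-0.0006],[0,0,0],0],[[0,0.002,-0.0006],[0,0,0],0],[[0,0.006,-0.0006],[0,0,0],0],[[0,0.01,-0.0006],[0,0,0],0],[[0,0.013,-0.0006],[0,0,0],0],[[0,0.015,-0.0006],[0,0,0],0],[[0,0.016,-0.0006],[0,0,0],0],[[0,0.016,-0.0006],[0,0,0],0]]'; python3 -m pendant '[[[0,0,-0.004],[0,0,0],0],[[0,0,-0.01],[0,0,0],0],[[0,0,-0.012],[0,0,0],0],[[0,0,-0.012],[0,0,0],0]]'|grep pos; cat >v.py <<'E'
from h import *
np.set_printoptions(precision=4,suppress=True)
c0=np.array([.4869,-.1598]);d=np.array([.9723,.2339]);n=np.array([-.2339,.9723])
p=bot.read_camera("wrist");p["camera_matrix"]=np.array(p["camera_matrix"]);s=bot.sense()
t=np.array(s["tool_pos"])[:2];y=np.array(s["orientation"])[:2,1]
for r in bot.spot_point(p,"vial_center")[:3]:
    X=at(p,r["xy"],.0222)[:2]
    if np.abs(X-c0).max()<.12: print(round(r["confidence"],2),"vial s,n mm",1e3*(X-c0)@d,1e3*(X-c0)@n,"dy from tcp",1e3*(X-t)@y)
for r in bot.cut_out(p,"vial_center"):
    m=np.argwhere(r["region"])[:,::-1].astype(float)
    W=np.array([at(p,q,.0222)[:2] for q in m]);W=1e3*np.c_[(W-c0)@d,(W-c0)@n]
    if abs(W.mean(0)).max()<100: print("cut",W.mean(0),cv2.minAreaRect(W.astype(np.float32)))
E
python3 v.py
```

```text
time: 6.37
tool_pos: [0.5002, -0.1078, 0.0354]
orientation: [[0.968, 0.252, 0.002], [0.252, -0.968, -0.0], [0.001, 0.001, -1.0]]
force: [-0.5, -0.6, 6.5]
opening: 0.001
gripper_force: 3.0
tool_pos: [0.4997, -0.1072, 0.0475]
0.87 vial s,n mm 24.49027033628766 49.806013593000365 dy from tcp -1.603150280235039
cut [38.9669 52.061 ] ((37.06691360473633, 51.72871398925781), (43.255226135253906, 26.562103271484375), 2.056666851043701)
```

The stroke rolled the vial about 8 mm as expected. I'll continue with 20 mm strokes.

```bash

python3 -m pendant '[[[0,-0.008,0],[0,0,0],0],[[0,-0.008,0],[0,0,0],0],[[0,-0.008,0.008],[0,0,0],0],[[0,-0.008,0.0116],[0,0,0],0],[[0,-0.008,0.0118],[0,0,0],0],[[0,-0.008,0.0118],[0,0,0],0]]'|egrep 'pos|force'
python3 -m pendant '[[[0,0.003,0],[0,0,0],0],[[0,0.007,0],[0,0,0],0],[[0,0.011,0],[0,0,0],0],[[0,0.015,0],[0,0,0],0],[[0,0.018,0],[0,0,0],0],[[0,0.02,0],[0,0,0],0],[[0,0.02,0],[0,0,0],0],[[0,0.02,-0.004],[0,0,0],0],[[0,0.02,-0.012],[0,0,0],0],[[0,0.02,-0.012],[0,0,0],0]]'|egrep 'pos|force'
python3 v.py
```

```text
tool_pos: [0.4975, -0.0996, 0.0353]
force: [-1.2, 0.1, 8.3]
gripper_force: 3.9
tool_pos: [0.5028, -0.1188, 0.048]
force: [0.3, 0.2, -0.5]
gripper_force: 0.0
0.98 vial s,n mm 24.492409714274036 40.93217077464033 dy from tcp -4.7798151934129045
0.6 vial s,n mm 99.98889206364606 -13.39363751522501 dy from tcp 51.022514104231554
cut [39.2925 41.8283] ((36.614559173583984, 41.436885833740234), (44.43109893798828, 26.10044288635254), 2.000577926635742)
```

```bash

for k in 1 2; do python3 -m pendant '[[[0,-0.01,0],[0,0,0],0],[[0,-0.01,0],[0,0,0],0],[[0,-0.01,0.008],[0,0,0],0],[[0,-0.01,0.0116],[0,0,0],0],[[0,-0.01,0.0119],[0,0,0],0],[[0,-0.01,0.0119],[0,0,0],0]]'|egrep 'pos|force'
python3 -m pendant '[[[0,0.003,0],[0,0,0],0],[[0,0.007,0],[0,0,0],0],[[0,0.011,0],[0,0,0],0],[[0,0.015,0],[0,0,0],0],[[0,0.018,0],[0,0,0],0],[[0,0.02,0],[0,0,0],0],[[0,0.02,0],[0,0,0],0],[[0,0.02,-0.004],[0,0,0],0],[[0,0.02,-0.012],[0,0,0],0],[[0,0.02,-0.012],[0,0,0],0]]'|egrep 'pos|force'
python3 v.py;done
```

```text
tool_pos: [0.5, -0.1092, 0.0353]
force: [-0.5, -0.3, 7.2]
gripper_force: 3.5
tool_pos: [0.5054, -0.1286, 0.0481]
force: [0.9, -0.4, 0.5]
gripper_force: 0.0
0.65 vial s,n mm 26.10827119720851 29.800057329667 dy from tcp -3.6601070598942
cut [39.4235 31.118 ] ((36.87517166137695, 30.653648376464844), (44.43663787841797, 26.557567596435547), 2.359610080718994)
tool_pos: [0.5025, -0.1188, 0.0352]
force: [-1.6, -0.1, 5.6]
gripper_force: 2.8
tool_pos: [0.5079, -0.1382, 0.0482]
force: [0.5, 0.0, 0.3]
gripper_force: 0.0
0.56 vial s,n mm 26.270844402060206 18.93091644175126 dy from tcp -2.8192514822112913
cut [39.7928 20.6257] ((37.684814453125, 20.50493812561035), (44.300331115722656, 26.989500045776367), 3.235774278640747)
```

```bash

python3 -m pendant '[[[0,-0.01,0],[0,0,0],0],[[0,-0.01,0],[0,0,0],0],[[0,-0.01,0.008],[0,0,0],0],[[0,-0.01,0.0116],[0,0,0],0],[[0,-0.01,0.012],[0,0,0],0],[[0,-0.01,0.012],[0,0,0],0]]'|egrep 'pos|force'
python3 -m pendant '[[[0,0.003,0],[0,0,0.3],0],[[0,0.007,0],[0,0,0.7],0],[[0,0.011,0],[0,0,1.1],0],[[0,0.015,0],[0,0,1.5],0],[[0,0.018,0],[0,0,1.8],0],[[0,0.02,0],[0,0,2],0],[[0,0.02,0],[0,0,2],0],[[0,0.02,-0.004],[0,0,2],0],[[0,0.02,-0.012],[0,0,2],0],[[0,0.02,-0.012],[0,0,2],0]]'|egrep 'pos|force'
python3 v.py
python3 -m pendant '[[[0,0,-0.04],[0,0,0],0],[[-0.03,0,-0.06],[0,0,0],0],[[-0.06,0,-0.075],[0,0,0],0],[[-0.08,0,-0.09],[0,0,0],0],[[-0.09,0,-0.09],[0,0,0],0],[[-0.09,0,-0.09],[0,0,0],0],[[-0.09,0,-0.09],[0,0,0],0]]'|egrep 'time|pos|force'; sed -i 's/^# board/cv2.imwrite("pics\/m.png",p["image"][:,:,::-1])\n# board/' meas.py; python3 v.py; python3 meas.py
```

```text
tool_pos: [0.505, -0.1284, 0.0352]
force: [0.1, -0.2, 5.7]
gripper_force: 2.6
tool_pos: [0.5105, -0.1479, 0.0482]
force: [-0.0, -0.4, 0.1]
gripper_force: 0.0
0.97 vial s,n mm 24.60258588793207 8.449457162514735 dy from tcp -2.351495522558498
cut [40.0186  9.7514] ((38.02046585083008, 9.617987632751465), (42.993743896484375, 26.34122085571289), 1.8398518562316895)
time: 13.37
tool_pos: [0.4229, -0.1675, 0.1371]
force: [-0.5, -0.3, -0.2]
gripper_force: 0.0
0.94 vial s,n mm 27.87401461278556 7.945133684776934 dy from tcp -1.6706488429710347
cut [28.1981  9.3154] ((27.902427673339844, 9.203240394592285), (65.12964630126953, 26.545440673828125), 2.124396800994873)
line yaw deg 17.937597 pts 52 rms mm 6.097430595139368
line s range -0.0835 0.07100000000000001
c0 [ 0.4858 -0.1565] d [0.9514 0.308 ] n [-0.308   0.9514]
13.6667 [ 0.4229 -0.167   0.1367] [[0.9754790933665519, 0.2200918344886962, -0.0003504228454424861], [0.22009199123972628, -0.9754789931652611, 0.0004992849094678192], [-0.00023194159279698462, -0.0005641672526485638, -0.999999813959187]]
```

View pics/m.png

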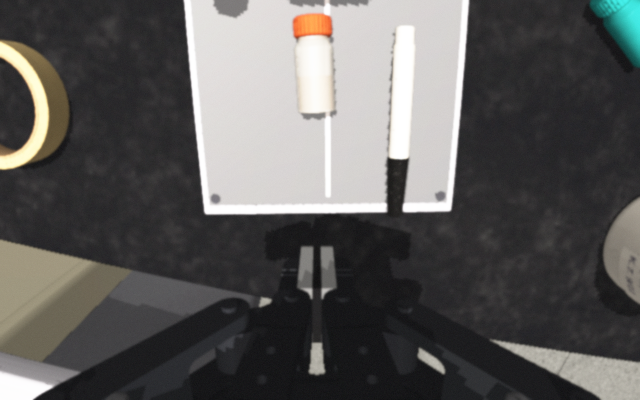

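The vial lies just left of the line: body at (316,75), line at column 328, marker untouched at (400,120). I'll refine its offset and yaw using the visible part of the line.

```bash
cat > fin.py <<'E'
from h import *
import sys
np.set_printoptions(precision=2,suppress=True)
c0=np.array([.4869,-.1598]);d=np.array([.9723,.2339]);n=np.array([-.2339,.9723])
p=bot.read_camera("wrist");p["camera_matrix"]=np.array(p["camera_matrix"])
g=cv2.cvtColor(p["image"],cv2.COLOR_RGB2GRAY).astype(np.float32)
w=lambda s,o,z:proj(p,np.c_[c0+s*d+np.atleast_1d(o)[:,None]*n,np.full(len(np.atleast_1d(o)),z)]).astype(np.float32)
o=np.linspace(-.009,.009,73);P=[]
for s in np.linspace(-.068,-.015,40):
    uv=w(s,o,.009);v=cv2.remap(g,uv[:,:1],uv[:,1:],2).ravel();q=np.clip(v-np.median(v)-12,0,None)
    if q.sum()>30:P.append((s*1e3,1e3*(q@o)/q.sum()))
P=np.array(P);f=np.polyfit(P[:,0],P[:,1],1);print("line n offs at -40mm",np.polyval(f,-40),"at 25",np.polyval(f,25),"slope deg",np.degrees(np.arctan(f[0])),"rms",(P[:,1]-np.polyval(f,P[:,0])).std())
for r in bot.cut_out(p,"vial_center"):
    m=np.argwhere(r["region"])[:,::-1].astype(float)
    W=1e3*np.array([[(at(p,q,.0222)[:2]-c0)@d,(at(p,q,.0222)[:2]-c0)@n] for q in m])
    if abs(W.mean(0)).max()>100: continue
    A=[]
    for s in np.arange(W[:,0].min()+5,W[:,0].max()-20,2):
        k=W[abs(W[:,0]-s)<1.5,1];A.append((s,k.min(),k.max()))
    A=np.array(A)
    for c in(A[:,1],A[:,2],A[:,1:].mean(1)): 
        h=np.polyfit(A[:,0],c,1);print("edge/mid n at s=25:",np.polyval(h,25),"deg",np.degrees(np.arctan(h[0])))
    print("s range",W[:,0].min(),W[:,0].max())
if len(sys.argv)>1: cv2.imwrite(f"pics/{sys.argv[1]}.png",p["image"][:,:,::-1])
E
python3 fin.py
```

```text
line n offs at -40mm 0.0541927787167794 at 25 0.013545854776545824 slope deg -0.0358291828983925 rms 0.0323316343297591
edge/mid n at s=25: -4.181741822184674 deg 1.5927032514431663
edge/mid n at s=25: 22.06842724309283 deg 1.4716191153887335
edge/mid n at s=25: 8.943342710454077 deg 1.5321628945244792
s range -4.737084607660995 59.6059825781862
```

The vial is 9 mm from the line with 1.5° of yaw. For the last stroke I'll move 18 mm with a small turn.

```bash

python3 -m pendant '[[[0.03,-0.003,0.01],[0,0,0],0],[[0.06,-0.0075,0.03],[0,0,0],0],[[0.09,-0.0075,0.06],[0,0,0],0],[[0.09,-0.0075,0.085],[0,0,0],0],[[0.09,-0.0075,0.096],[0,0,0],0],[[0.09,-0.0075,0.1],[0,0,0],0],[[0.09,-0.0075,0.102],[0,0,0],0],[[0.09,-0.0075,0.102],[0,0,0],0],[[0.09,-0.0075,0.102],[0,0,0],0]]'|egrep 'pos|force'
python3 -m pendant '[[[0,0.003,0],[0,0,0.3],0],[[0,0.007,0],[0,0,0.8],0],[[0,0.011,0],[0,0,1.2],0],[[0,0.014,0],[0,0,1.6],0],[[0,0.017,0],[0,0,1.9],0],[[0,0.018,0],[0,0,2],0],[[0,0.018,0],[0,0,2],0],[[0,0.018,-0.004],[0,0,2],0],[[0,0.018,-0.012],[0,0,2],0],[[0,0.018,-0.012],[0,0,2],0]]'|egrep 'pos|force'
python3 -m pendant '[[[0,0,-0.04],[0,0,0],0],[[-0.03,0,-0.06],[0,0,0],0],[[-0.06,0,-0.075],[0,0,0],0],[[-0.08,0,-0.09],[0,0,0],0],[[-0.09,0,-0.09],[0,0,0],0],[[-0.09,0,-0.09],[0,0,0],0],[[-0.09,0,-0.09],[0,0,0],0]]'|egrep 'time|pos|force'; python3 fin.py f1
```

```text
tool_pos: [0.508, -0.1412, 0.0363]
force: [0.5, 1.2, -0.3]
gripper_force: 0.0
tool_pos: [0.5132, -0.158, 0.0487]
force: [1.3, -0.2, -0.4]
gripper_force: 0.0
time: 15.93
tool_pos: [0.4247, -0.1747, 0.1374]
force: [0.3, -1.0, 1.1]
gripper_force: 0.0
line n offs at -40mm 0.04501838746459457 at 25 0.024207979075096663 slope deg -0.018343823537266157 rms 0.024496926872935032
edge/mid n at s=25: -4.384053251995415 deg 3.5291765346892174
edge/mid n at s=25: 21.313872243952932 deg 2.7547636921231087
edge/mid n at s=25: 8.464909495978757 deg 3.142113758483955
s range -4.702979900944515 59.92441920900638
```

View pics/f1.png

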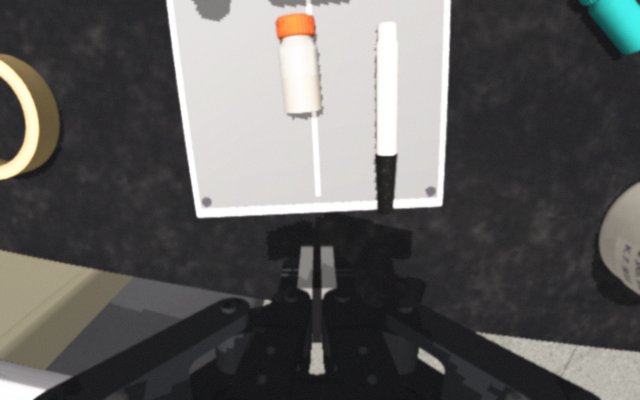

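The tip only skimmed the vial about 1 mm too high. The vial is still 8.5 mm off and now yawed 3°. I'll go back with the tool turned to match its yaw and find contact by force.

```bash

python3 -m pendant '[[[0.03,-0.007,0.01],[0,0,-2],0],[[0.06,-0.0175,0.03],[0,0,-4],0],[[0.09,-0.0175,0.06],[0,0,-4],0],[[0.09,-0.0175,0.085],[0,0,-4],0],[[0.09,-0.0175,0.096],[0,0,-4],0],[[0.09,-0.0175,0.1],[0,0,-4],0],[[0.09,-0.0175,0.102],[0,0,-4],0],[[0.09,-0.0175,0.102],[0,0,-4],0],[[0.09,-0.0175,0.102],[0,0,-4],0]]'|egrep 'pos|force'
python3 -m pendant '[[[0,0,0.0006],[0,0,0],0],[[0,0,0.0006],[0,0,0],0],[[0,0,0.0006],[0,0,0],0]]'|egrep 'pos|force'; python3 v.py
```

```text
tool_pos: [0.5088, -0.1413, 0.0359]
force: [0.5, 0.4, -0.1]
gripper_force: 0.0
tool_pos: [0.509, -0.1413, 0.0353]
force: [-1.6, -0.6, 5.3]
gripper_force: 2.5
0.83 vial s,n mm 26.546904483615386 6.70537076714938 dy from tcp 6.18928084652434
cut [41.7977  6.6772] ((32.6761474609375, 7.2515130043029785), (55.52735137939453, 26.78780746459961), 1.6950451135635376)
```

```bash

python3 -m pendant '[[[0,0.002,0.0002],[0,0,0.5],0],[[0,0.005,0.0002],[0,0,1.2],0],[[0,0.008,0.0002],[0,0,1.9],0],[[0,0.011,0.0002],[0,0,2.6],0],[[0,0.014,0.0002],[0,0,3.3],0],[[0,0.0165,0.0002],[0,0,4],0],[[0,0.017,0.0002],[0,0,4],0],[[0,0.017,0.0002],[0,0,4],0]]'|egrep 'pos|force'
python3 -m pendant '[[[0,0,-0.004],[0,0,0],0],[[0,0,-0.03],[0,0,0],0],[[0,0,-0.06],[0,0,0],0],[[-0.03,0,-0.08],[0,0,0],0],[[-0.06,0,-0.09],[0,0,0],0],[[-0.08,0,-0.1],[0,0,0],0],[[-0.09,0,-0.1],[0,0,0],0],[[-0.09,0,-0.1],[0,0,0],0],[[-0.09,0,-0.1],[0,0,0],0]]'|egrep 'time|pos|force'; python3 fin.py f2
```

```text
tool_pos: [0.514, -0.158, 0.0353]
force: [-0.9, 0.5, 7.1]
gripper_force: 3.6
time: 18.6
tool_pos: [0.4258, -0.1739, 0.1344]
force: [0.9, 0.8, 0.9]
gripper_force: 0.0
line n offs at -40mm 0.03881556906035166 at 25 0.037387704719114616 slope deg -0.0012586246224146277 rms 0.022717052342170176
edge/mid n at s=25: -14.257852232877376 deg 3.137144368809245
edge/mid n at s=25: 11.987038932574862 deg 2.502884923946389
edge/mid n at s=25: -1.135406650151255 deg 2.8201011112592043
s range -4.628584335437407 60.41422811698598
```

The vial is now on the line: offset −1 mm, yaw about 3°, well clear of the reader. I'll check it visually and move above the button.

```bash

python3 -m pendant '[[[0.03,-0.002,0],[0,0,0],0],[[0.06,-0.004,0],[0,0,0],0],[[0.09,-0.006,0],[0,0,0],0],[[0.12,-0.007,0],[0,0,0],0],[[0.145,-0.007,0],[0,0,0],0],[[0.16,-0.007,0.02],[0,0,0],0],[[0.16,-0.007,0.04],[0,0,0],0],[[0.16,-0.007,0.055],[0,0,0],0],[[0.16,-0.007,0.06],[0,0,0],0],[[0.16,-0.007,0.06],[0,0,0],0]]'|egrep 'time|pos|force'; python3 look.py b1
```

```text
time: 19.53
tool_pos: [0.5804, -0.1364, 0.0723]
force: [-0.4, -0.4, -0.1]
gripper_force: 0.0
read_button_top 0.65 [322.5 253.1] [ 0.5756 -0.1396  0.05  ]
spare_center 0.86 [190.2 257.6] [ 0.5545 -0.0709  0.04  ]
19.8833 [ 0.5815 -0.1377  0.0755] [[ 0.9828  0.1847  0.0018]
 [ 0.1847 -0.9828 -0.0004]
 [ 0.0017  0.0007 -1.    ]] [-0.7276  0.1881 -0.3266]
```

View pics/f2.png

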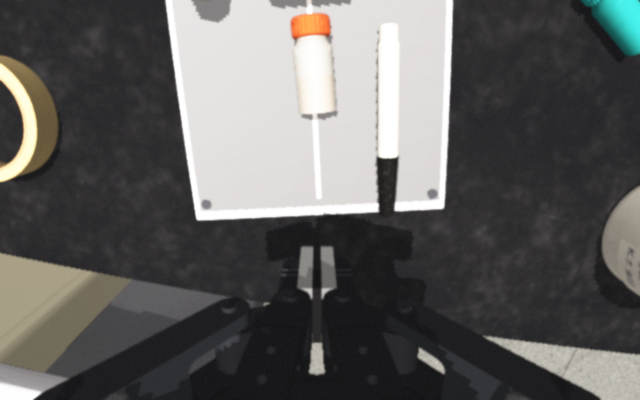

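View pics/b1.png

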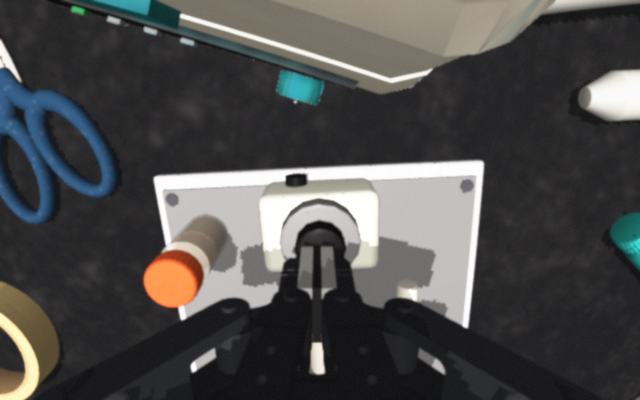

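The vial lies over the line (313,75), and the fingertips are centred over the black button (318,240). Now I'll press it.

```bash

python3 -m pendant '[[[0,0,0.006],[0,0,0],0],[[0,0,0.012],[0,0,0],0],[[0,0,0.015],[0,0,0],0],[[0,0,0.015],[0,0,0],0],[[0,0,0.015],[0,0,0],0]]'|egrep 'pos|force'
for i in 1 2 3; do python3 -m pendant '[[[0,0,0.002],[0,0,0],0],[[0,0,0.002],[0,0,0],0],[[0,0,0.002],[0,0,0],0]]'|egrep 'pos|force'; done
```

```text
tool_pos: [0.5817, -0.1377, 0.0601]
force: [0.4, -0.0, 6.2]
gripper_force: 3.3
tool_pos: [0.5817, -0.1377, 0.0598]
force: [-3.3, 0.2, 20.0]
gripper_force: 9.9
tool_pos: [0.5817, -0.1377, 0.0595]
force: [-6.2, 1.9, 32.9]
gripper_force: 16.4
tool_pos: [0.5818, -0.1378, 0.0592]
force: [-12.0, 1.4, 45.9]
gripper_force: 23.0
```

The stop is hard at z≈0.060. I'll ease up step by step to see whether the spring force continues over 6 mm, which would mean the button was fully down.

```bash
python3 -m pendant '[[[0,0,-0.007],[0,0,0],0],[[0,0,-0.007],[0,0,0],0],[[0,0,-0.007],[0,0,0],0]]'|egrep 'pos|force'
for i in 1 2 3 4; do python3 -m pendant '[[[0,0,-0.002],[0,0,0],0],[[0,0,-0.002],[0,0,0],0],[[0,0,-0.002],[0,0,0],0]]'|egrep 'pos|force'; done; python3 -m pendant '[[[0,0,-0.01],[0,0,0],0],[[0,0,-0.03],[0,0,0],0],[[0,0,-0.03],[0,0,0],0]]' >/dev/null
python3 - <<'E'
from h import *
s=bot.read_camera("scene");cv2.imwrite("pics/s2.png",cv2.resize(s["image"][150:270,240:380,::-1],None,fx=5,fy=5,interpolation=2))
E
```

```text
tool_pos: [0.5819, -0.1378, 0.0614]
force: [1.3, -1.6, 2.5]
gripper_force: 1.6
tool_pos: [0.5814, -0.1376, 0.0623]
force: [1.9, -0.1, 3.4]
gripper_force: 1.4
tool_pos: [0.5806, -0.1374, 0.0642]
force: [2.1, -0.1, 1.3]
gripper_force: 0.9
tool_pos: [0.58, -0.1372, 0.0662]
force: [0.2, 0.4, 0.9]
gripper_force: 0.5
tool_pos: [0.5807, -0.1374, 0.0685]
force: [0.3, 0.9, -0.1]
gripper_force: 0.0
```

View pics/s2.png

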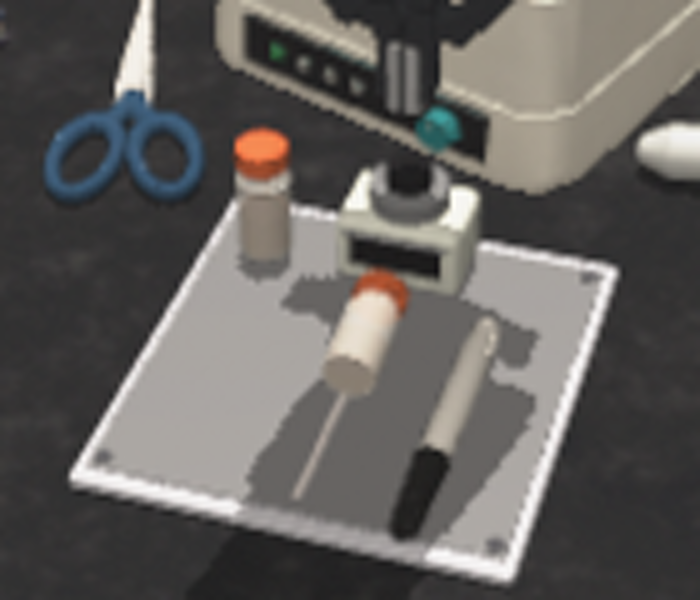

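The spring force tapered off from z=0.061 to 0.067, so the button went fully down and came back up. The picture shows the vial on the line, with the spare and marker untouched and the gripper clear. I'll settle the arm and hand in.

```bash
python3 -m pendant '[[[0,0,-0.03],[0,0,0],0],[[0,0,-0.05],[0,0,0],0],[[0,0,-0.05],[0,0,0],0],[[0,0,-0.05],[0,0,0],0],[[0,0,-0.05],[0,0,0],0],[[0,0,-0.05],[0,0,0],0]]'|egrep 'time|pos'; python3 -c "
from rig import bot
print(bot.job_done())"
```

```text
time: 23.1
tool_pos: [0.5799, -0.1373, 0.1473]
the job is handed in; nothing more can be done
None
```

The vial lies over the white line, about 1 mm off centre and turned about 3°. The reader button was pressed fully down (the tips reached about 46 N at its stop, more than the 4 N needed) and came back up, and the job was handed in at 23 s with the marker pen, spare vial and other things untouched.

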